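# Bin the failed blank, clamp the next, hold the hardness tester on its filled knot

### The job

We are checking whether the resin-filled knots in these olive-wood brush blanks have hardened. First put the failed blank, the one with the red cross, into the red-railed reject crate; then clamp the blank lying in the jig by swinging the toggle clamp fully down onto it, so that it cannot rock. After that take the hardness tester out of its holder and hold it upright on the dark fill in the chalk ring, pressing lightly so that its spring tip goes about half-way in (the foot may just touch, no more); finish while holding it there steadily, and leave the other things on the bench alone.

Things in the scene. Friction and masses are not known exactly. Their poses are not given: they have to be found in the camera images.
- failed_blank: Olive-wood hairbrush blank with a red cross on its head, 228 x 56 x 22 mm, 0.09 kg, lying flat on the bench. Origin: centre of its underside; x runs along it towards the head, z up. Head (56 mm wide) x = 0..114 mm, waist 37 mm wide x = -40..-5 mm, handle 26 mm wide x = -114..-45 mm. Grip it across the waist, e.g. at x = -15 mm (centre of mass x = +18 mm).
- reject_crate: Light wooden crate with red-painted top rails, fixed to the bench, 150 (x) x 290 (y) x 80 mm high, walls 8 mm, floor 8 mm, 14 mm square posts inside the four corners. Origin: centre of its underside; long side along its y.
- toggle_jig: Clamping jig screwed to the bench: plywood base 150 (x) x 330 (y) x 18 mm, y = -143..187 mm; two wooden cradles at y = 27..62 and 92..127 mm, tops 30 mm high, with side cheeks 40 mm high and 72 mm apart; toggle clamp bracket at y = -63 mm. Origin: on the bench, on the jig's centre line; x across, y along the jig towards the blank's head, z up.
- toggle_jig_lever (a joint): Angle of the jig's toggle clamp, rad: 0 = fully down (clamped), 0.87 = fully raised. Starts at 0.4 to 0.75 and stays where left (about 3 N moves it at the clamp head). Hinge: along the jig's x, at y = -63, z = +83 mm in the jig's frame. Raised, the steel arm (+y side, with pad) is up and the red handle (-y side) down; push the arm's end down to close.
- clamp_head (a point): Top of the square spindle head (15 x 13 mm) at the free end of the steel clamp arm, over the pad: the place to push down. Clamped, it is 98 mm out (+y) and 13.5 mm above the hinge axis, 96 mm above the bench; it swings about that axis. The arm is only 6 mm wide.
- test_blank: The blank to be tested, same size as the failed one, lying loose in the jig's two cradles, about 30 mm above the bench, head towards the jig's +y. Origin: centre of its underside, x towards its head, z up; it lies about 77 mm along the jig's y.
- fill_spot (a point): Centre of the resin fill on top of the test blank's head: a dark disc 18 mm across in a white chalk ring 28 mm across, 35 mm from the blank's centre towards the head end, on its top face (about 52 mm above the bench).
- tester: Hand-held hardness tester, 0.18 kg, upright in its holder. Origin: centre of the round foot's underside (foot 18 mm across); z up along it. Steel neck to z = 36 mm, then a flat-sided grey body 26 mm (x, display on the -x face) by 44 mm (y), z = 36..108 mm, orange button on top to z = 115 mm. Grip it from above across its narrow side faces (along its y, 44 mm), e.g. at z = 85 mm.
- tester_tip (a joint): How far the tester's spring tip is pushed in, m: 0 = out, 0.008 = fully in (foot touching). It needs 3 N to start and 7 N when fully in.
- tip_end (a point): End of the tester's spring tip, a 5 mm round steel pin that sticks out 8 mm below the foot on the tester's axis.
- holder: Dark wooden holder block, 85 x 75 x 50 mm, fixed to the bench; the tester's neck hangs in a 23 mm hole through its middle and the body stands on its top. Lift the tester straight up by at least 50 mm to clear it. Origin: centre of its underside.
- spare_blank: Another blank without any mark, lying on the bench, waiting its turn; not to be moved.
- oil_can: Small grey oil can at the back, not to be moved.
- sanding_block: Brown cork sanding block on the right, not to be moved.
- wax_tin: Green wax tin at the back right, not to be moved.
Mind the look-alikes: they are no part of the job. Of the things that look like the tester, the smaller one is meant.

How it is judged:
By the outcome, as a careful person would: the job done as asked, in the order asked, and still so for the second after the job is handed in, while the arm keeps its last pose, push and grip.
It also fails if it takes over 64 s, if anything falls off the work surface, if the arm or the gripper's body presses on something with over 40 N, if the wrist force passes 120 N, or if a joint passes its speed limit or range.

### The arm

A 6-joint arm with a two-finger parallel gripper is mounted at the origin on a cart in front of the work surface, level with it; the furniture and walls round the work are solid. World frame = base frame: x ahead of the robot, y to its left, z up, the work surface at z = 0. Lengths are in mm, angles in rad, forces in N, time in s.
With the tool pointing down it reaches from about 375 to 900 mm from the base axis. Payload 3.1 kg.
Tool frame: the origin (TCP) lies midway between the tips of the shut fingers; the grasp point (between the pads) lies manip.pinch_z behind it (manip.pinch_z is the distance from the TCP to the grasp point, in mm); z points along the fingers, y is the line along which they close (so a half turn about z gives the same grasp; the last joint's range is limited). The gripper opens to 87 mm and grips with 3 to 60 N. Pads are 19 mm wide; open, the fingers measure 117 mm over their backs; the gripper's body (75 mm by 190 mm) begins 51 mm behind the grasp point.
Start: joints at [-1.47, 0.527, 1.433, -0, 1.181, -0.178], TCP at [172.626, -600.664, 201.048] pointing down, gripper open.
Joint ranges: [-3.08, 3.08], [-0.75, 2.2], [0.22, 2.44], [-1.43, 4.57], [0, 2.65], [-2.85, 2.85]. Speed limits (rad/s): [2.79, 2.79, 3.14, 3.14, 3.14, 3.14].

### API

Orientations are given as [roll, pitch, yaw] about the fixed x, y, z axes, in that order (R = Rz(yaw) Ry(pitch) Rx(roll)).
In Python, from workcell import manip, eyes, trace, tip_of gives the robot as it stands.
- The arm moves only by the tool carry_out, never from a script. Its argument "targets" is a list of rows, each an object with "delta_pos": the shift along the world's x, y, z normalised to -1 to 1, where 1 is 0.25 m, a list of three; "delta_rot": the turn, a rotation vector about the world's x, y, z normalised to -1 to 1, where 1 is pi/4 rad, a list of three; "jaw": the finger opening in mm, from 0 to 87. In form: [{"delta_pos": [x, y, z], "delta_rot": [rx, ry, rz], "jaw": jaw}, ...]. A call has 1 to 20 rows; each row shifts and turns the commanded pose from where the row before left it; what a row does not reach is not made up. A row lasts 1/12 s, in which the tool goes at most 41.7 mm and 7.16 degrees, less where a joint would pass 70% of its speed; a pose out of reach is approached as far as the arm can. A call with a number of a shift or a turn outside -1 to 1 is refused whole. A call with a gripper value outside its range is refused whole. The fingers move at their own pace and stop on an object; the grip force is fixed at half the most. Time passes only in rows, so rows that do not move let the fingers close. It gives the time, the measured TCP pose, the force, the opening and the grip force at its end, in the units of the state.
- manip.get_state(): the state, without advancing time (a new reading comes with each control period).
- eyes.snapshot(name): name is "scene" or "top" or "wrist"; returns the picture (400x640x3 uint8, blue, green, red); there is no depth.
- eyes.get_calibration(name): a dict with "fovy" (degrees; the focal length in pixels is half the picture's height over the tangent of half this angle, whatever the lens; pixels are square), "cx", "cy" (the principal point, pixels), "k1" (the pictures are not rectified: a ray, as slopes to the right and down, at radius r is drawn at 1 + k1 r^2 times it, then the intrinsics apply), "extrinsics" (4x4, takes a point from world to camera coordinates). Camera axes: x right, y up, looking along -z (the intrinsics and any distortion apply to the point x, -y, -z); pixel columns grow to the right and rows downward; lengths in mm; the calibration is good to about 2 mm. A picture is of the moment at which its call begins: read the wrist's pose just before it. get_calibration takes no time and is no camera call; for the wrist camera it gives the pose at the moment of the call.
- manip.finish_job(): hands the job in; it is judged then, once.
Trained networks look in the newest picture that a camera, given by its name, has taken for a name from the list of things; names that differ only in an ending like _2 or _b are one class to them, and where a whole thing is asked for, a point or a joint stands for the part that bears it (a point fixed in the world has none). Each returns a list of dicts, best first, with "p" (0 to 1); they miss things now and then, are a little off and sometimes report something else, mostly with a low value. They report only what shows in the picture. A call takes as long as a camera call. They do not tell look-alikes from the thing itself.
- trace(camera, thing): "region" (400x640 bool, what is visible of it) and "box" ([left, top, right, bottom] in pixels, round what is visible of it).
- tip_of(camera, thing): "location" ([column, row] in pixels: a listed point, or the origin of a listed thing).
The state is a dict: "t": time; "joint_positions": joint angles; "joint_vel": joint speeds; "joint_torque": joint torques, N m; "tool_pos": TCP position; "orientation": TCP orientation; "contact_force": force on the tool from outside, world axes, zero at the start; "ft_torque": the same for the moment, N m; "gripper_width": finger opening in mm; "grip_force": force on a finger pad.
Only numpy, scipy, OpenCV 4.12 (cv2) and the standard library are available. Lean on these libraries where they do the work, as an engineer would, in place of code of your own. Each camera call takes 0.05 s, during which the arm holds its last target. There are 200 camera calls.

## Working session

There is one attempt and no reset: what is moved stays moved. The work goes in short steps, Python scripts to look and compute and a tool call to move; the robot and the scene stay as the last step left them, time stands still between calls to the robot, and variables do not carry over. Pictures are saved under pics/ and viewed, at most 10 in all, crops included, and the job is handed in when it is done.

Besides the shell and the picture viewer there is one more tool, called after "Emit:" as name(argument=value, ...) on one line, values as JSON. carry_out: Moves the arm, as the interface text tells. Its arguments: {"type":"object","properties":{"targets":{"type":"array"}},"required":["targets"]}

```bash
mkdir -p pics; cat > h.py <<'E'
import numpy as np, cv2
from workcell import manip, eyes, trace, tip_of
def ray(cam,px):
    c=eyes.get_calibration(cam); f=200/np.tan(np.radians(c["fovy"])/2)
    u=np.array([(px[0]-c["cx"])/f,(px[1]-c["cy"])/f]); s=u.copy()
    for _ in range(30): s=u/(1+c["k1"]*(s@s))
    E=np.array(c["extrinsics"]); R=E[:3,:3]; o=-R.T@E[:3,3]
    return o, R.T@np.array([s[0],-s[1],-1])
def at(cam,px,z):
    o,d=ray(cam,px); return (o+d*(z-o[2])/d[2]).round(1)
def proj(cam,P):
    c=eyes.get_calibration(cam); f=200/np.tan(np.radians(c["fovy"])/2)
    E=np.array(c["extrinsics"]); p=E[:3,:3]@np.array(P,float)+E[:3,3]
    s=np.array([p[0],-p[1]])/-p[2]; s=s*(1+c["k1"]*(s@s)); return (s*f+[c["cx"],c["cy"]]).round(1)
def tri(p1,p2,c1="scene",c2="top"):
    o1,d1=ray(c1,p1);o2,d2=ray(c2,p2)
    t=np.linalg.lstsq(np.array([d1,-d2]).T,o2-o1,rcond=None)[0]
    a,b=o1+t[0]*d1,o2+t[1]*d2; return ((a+b)/2).round(1),round(float(np.linalg.norm(a-b)),1)
E
python3 - <<'E'
from h import *
print(manip.pinch_z, manip.get_state())
for c in("scene","top"):
    im=eyes.snapshot(c); cv2.imwrite(f"pics/{c}0.png",im)
    k=eyes.get_calibration(c); E=np.array(k["extrinsics"]); print(c,k["fovy"],k["k1"],(-E[:3,:3].T@E[:3,3]).round())
    for n in("failed_blank","reject_crate","toggle_jig","clamp_head","test_blank","fill_spot","tester","tip_end","holder"):
        print(n,[(np.round(r["location"],1).tolist(),round(r["p"],2)) for r in tip_of(c,n)],[(np.round(r["box"]).tolist(),round(r["p"],2)) for r in trace(c,n)])
E
```

```text
18.700000000000003 {'t': 0.0, 'joint_positions': array([-1.46949413e+00,  5.28465143e-01,  1.43391499e+00,  4.63221846e-05,
        1.18138108e+00, -1.78474452e-01]), 'joint_vel': array([-0.0016491 , -0.00080155, -0.00215955, -0.00034394,  0.00084172,
       -0.00019438]), 'joint_torque': array([ 1.27501571e-04, -4.40043247e+01, -1.76593262e+01,  6.34314143e-02,
        5.82387589e-02, -1.71334655e-04]), 'tool_pos': array([ 172.56535605, -599.89361422,  200.06827671]), 'orientation': array([-3.13946614e+00, -4.27116607e-04,  2.79758565e-01]), 'contact_force': array([ 0.20581222, -0.12210517, -1.84990299]), 'ft_torque': array([-0.03071312,  0.02961738,  0.03046152]), 'grip_force': 0.0, 'gripper_width': 87.27119669432511}
scene 56.476165955434 -0.0066463726322895334 [-250.  740.  995.]
failed_blank [([335.3, 236.9], 0.92), ([418.6, 175.0], 0.44)] [([312.0, 218.0, 355.0, 250.0], 0.81)]
reject_crate [([232.1, 286.1], 0.63)] [([349.0, 178.0, 424.0, 215.0], 0.92)]
toggle_jig [([299.5, 223.0], 0.82)] [([252.0, 189.0, 340.0, 253.0], 0.72)]
clamp_head [] [([290.0, 183.0, 334.0, 206.0], 0.76)]
[... 470 characters left out ...]
[274.0, 223.0, 332.0, 238.0], 0.85)]
reject_crate [([376.2, 232.4], 0.73)] [([339.0, 210.0, 421.0, 259.0], 0.95), ([167.0, 204.0, 220.0, 215.0], 0.27)]
toggle_jig [([293.5, 190.7], 0.79), ([373.6, 230.2], 0.4), ([194.1, 207.4], 0.38)] [([246.0, 168.0, 344.0, 209.0], 0.84)]
clamp_head [([245.8, 232.1], 0.67), ([285.3, 187.4], 0.64)] [([278.0, 187.0, 345.0, 190.0], 0.68)]
test_blank [([273.6, 186.4], 0.93)] [([242.0, 181.0, 303.0, 196.0], 0.74)]
fill_spot [([273.1, 188.2], 0.53)] [([243.0, 183.0, 302.0, 195.0], 0.86)]
tester [([225.5, 179.7], 0.5), ([243.4, 231.9], 0.39)] [([212.0, 170.0, 235.0, 184.0], 0.67)]
tip_end [] []
holder [([243.2, 233.3], 0.56)] [([233.0, 220.0, 262.0, 244.0], 0.58)]
```

```bash
python3 - <<'E'
import cv2
t=cv2.imread("pics/top0.png");s=cv2.imread("pics/scene0.png")
cv2.imwrite("pics/top0c.png",cv2.resize(t[140:290,160:440],(800,429),interpolation=3))
cv2.imwrite("pics/scene0c.png",cv2.resize(s[150:330,180:450],(800,533),interpolation=3))
E
```

```text
(no output)
```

View pics/top0c.png

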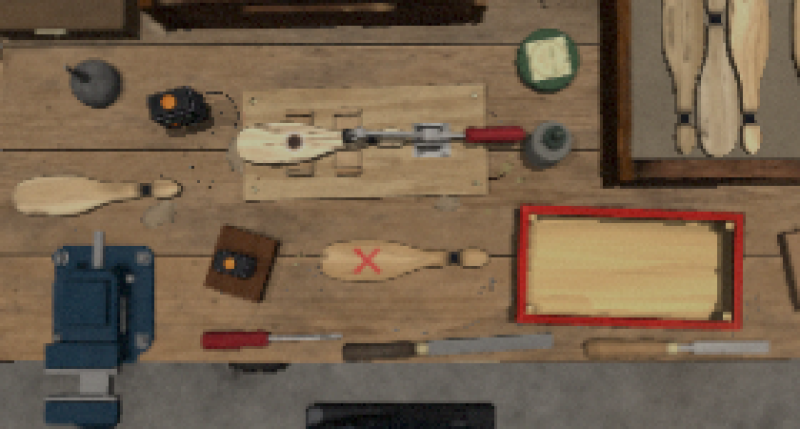

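View pics/scene0c.png

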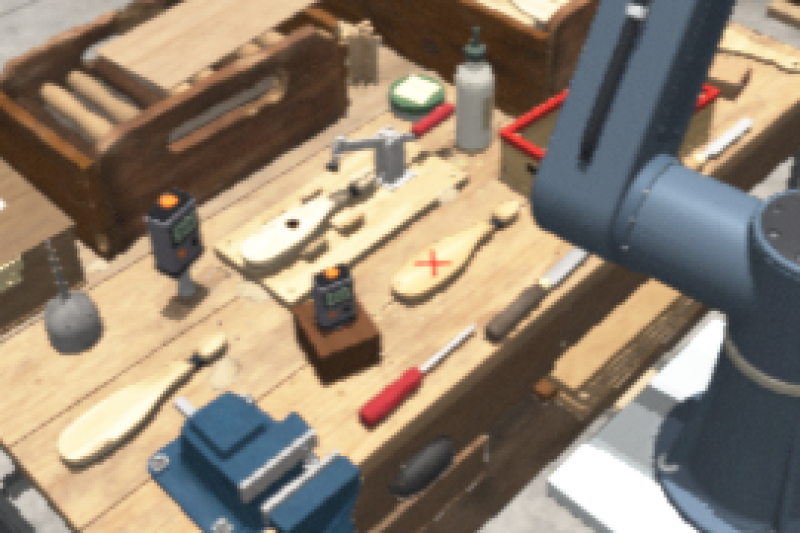

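The top crop (160+0.35X, 140+0.35Y) shows the failed blank with the red cross at crop (400,260), the crate at (630,267), and the jig at (365,142) with the fill at (293,142). There are two testers. One is in the dark holder at crop (233,262), scene px (294,250). The other stands free, is larger, and is at top crop (178,105), scene px (240,232). The one in the holder is smaller, so it fits the description.

```bash
python3 - <<'E'
from h import *
P=lambda x,y:(160+x*.35,140+y*.35)
print("calib top",proj("top",[0,0,0]))
for n,z,pts in [("jig",18,[(243,92),(487,85),(488,195),(243,200)]),("crate",80,[(521,207),(744,213),(741,327),(516,321)]),("holder",50,[(222,226),(279,240),(262,300),(206,285)]),("fill",52,[(293,142)]),("button",123,[(233,264)]),("cross",22,[(367,261)]),("fb ends",11,[(321,259),(489,258)]),("tb",41,[(237,141)]),("bottle",0,[(548,150)]),("big tester",150,[(175,105)]),("free objs",20,[(545,340),(340,337)])]:
    print(n,[at("top",P(*p),z).tolist() for p in pts])
eyes.snapshot("top")
for n,z in(("failed_blank",11),("toggle_jig",18),("reject_crate",80),("holder",50)):
    r=trace("top",n)[0]; m=r["region"].astype(np.uint8); c=max(cv2.findContours(m,0,2)[0],key=cv2.contourArea)
    w=np.array([at("top",p[0],z)[:2] for p in c],np.float32); print(n,r["box"],cv2.minAreaRect(w))
print("fill tri",tri((278.4,222.1),(160+293*.35,140+142*.35)))
print("button tri",tri((180+335*.3375,150+270*.3375),P(233,264)))
print("clamphead tri",tri((180+334*.3375,150+146*.3375),P(350,137)))
E
```

```text
calib top [295.  346.1]
jig [[670.9, 194.0, 18.0], [680.6, -137.8, 18.0], [530.6, -138.5, 18.0], [524.0, 192.2, 18.0]]
crate [[511.4, -178.4, 80.0], [503.1, -471.4, 80.0], [354.4, -465.0, 80.0], [364.1, -171.2, 80.0]]
holder [[488.0, 214.5, 50.0], [469.5, 139.0, 50.0], [390.7, 160.8, 50.0], [410.3, 234.8, 50.0]]
fill [[599.1, 121.3, 52.0]]
button [[438.1, 187.1, 123.0]]
cross [[441.8, 24.4, 22.0]]
fb ends [[444.5, 87.1, 11.0], [445.6, -139.9, 11.0]]
tb [[601.6, 197.4, 41.0]]
bottle [[593.4, -222.1, 0.0]]
big tester [[635.6, 257.3, 150.0]]
free objs [[335.4, -214.3, 20.0], [340.3, 60.4, 20.0]]
failed_blank [271.4, 222.3, 328.4, 238.5] ((443.0883483886719, -23.49718475341797), (231.60597229003906, 53.9761848449707), 89.91278839111328)
toggle_jig [247.6, 171.7, 343.3, 208.1] ((604.1077270507812, 3.4463653564453125), (155.6652374267578, 387.602783203125), 0.7659406065940857)
reject_crate [337.3, 212.8, 417.5, 257.6] ((433.758544921875, -316.7652587890625), (297.5086364746094, 156.1851806640625), 88.19690704345703)
holder [231.0, 218.1, 258.7, 242.8] ((439.80596923828125, 189.4473876953125), (80.02371215820312, 86.50178527832031), 71.83224487304688)
fill tri (array([599.2, 121.2,  64. ]), 3.7)
button tri (array([438.9, 187.9, 123. ]), 2.2)
clamphead tri (array([599.7,  42.5, 127.7]), 5.5)
```

Emit:
carry_out(targets=[{"delta_pos": [0.068, 0.14, 0.01], "delta_rot": [0, 0, 0.103], "jaw": 87}, {"delta_pos": [0.068, 0.14, 0.01], "delta_rot": [0, 0, 0.103], "jaw": 87}, {"delta_pos": [0.068, 0.14, 0.01], "delta_rot": [0, 0, 0.103], "jaw": 87}, {"delta_pos": [0.068, 0.14, 0.01], "delta_rot": [0, 0, 0.103], "jaw": 87}, {"delta_pos": [0.068, 0.14, 0.01], "delta_rot": [0, 0, 0.103], "jaw": 87}, {"delta_pos": [0.068, 0.14, 0.01], "delta_rot": [0, 0, 0.103], "jaw": 80}, {"delta_pos": [0.068, 0.14, 0.01], "delta_rot": [0, 0, 0.103], "jaw": 80}, {"delta_pos": [0.068, 0.14, 0.01], "delta_rot": [0, 0, 0.103], "jaw": 80}, {"delta_pos": [0.068, 0.14, 0.01], "delta_rot": [0, 0, 0.103], "jaw": 70}, {"delta_pos": [0.068, 0.14, 0.01], "delta_rot": [0, 0, 0.103], "jaw": 70}, {"delta_pos": [0.068, 0.14, 0.01], "delta_rot": [0, 0, 0.103], "jaw": 70}, {"delta_pos": [0.068, 0.14, 0.01], "delta_rot": [0, 0, 0.103], "jaw": 70}, {"delta_pos": [0.068, 0.14, 0.01], "delta_rot": [0, 0, 0.103], "jaw": 70}, {"delta_pos": [0.068, 0.14, 0.01], "delta_rot": [0, 0, 0.103], "jaw": 70}, {"delta_pos": [0.068, 0.14, 0.01], "delta_rot": [0, 0, 0.103], "jaw": 70}, {"delta_pos": [0.068, 0.14, 0.01], "delta_rot": [0, 0, 0.103], "jaw": 70}, {"delta_pos": [0, 0, 0], "delta_rot": [0, 0, 0], "jaw": 70}, {"delta_pos": [0, 0, 0], "delta_rot": [0, 0, 0], "jaw": 70}])

```text
t: 3.65
tool_pos: [445.2, -38.8, 241.3]
orientation: [3.141, 0.0, 1.579]
contact_force: [0.1, -1.0, 0.3]
gripper_width: 70.1
grip_force: 0.0
```

```bash
cat >> h.py <<'E'
def st():
    s=manip.get_state(); print("t",round(s["t"],2),"tcp",s["tool_pos"].round(1),"rpy",s["orientation"].round(3),"F",s["contact_force"].round(1),"w",round(s["gripper_width"],1),"g",round(s["grip_force"],1),"j",s["joint_positions"].round(2))
def rect(cam,n,z,k=0):
    r=trace(cam,n)
    if not r: print(n,"none");return
    m=r[k]["region"].astype(np.uint8); c=max(cv2.findContours(m,0,2)[0],key=cv2.contourArea)
    w=np.array([at(cam,p[0],z)[:2] for p in c],np.float32); print(n,round(r[k]["p"],2),r[k]["box"],cv2.minAreaRect(w))
E
python3 - <<'E'
from h import *
st(); im=eyes.snapshot("wrist"); cv2.imwrite("pics/w1.png",im)
rect("wrist","failed_blank",11)
for r in tip_of("wrist","failed_blank"): print(r, at("wrist",r["location"],0))
for r in tip_of("wrist","fill_spot"): print(r, at("wrist",r["location"],52))
E
```

```text
t 3.65 tcp [445.2 -38.8 241.3] rpy [3.141 0.    1.579] F [ 0.1 -1.   0.3] w 70.1 g 0.0 j [-0.34  0.23  1.81 -0.    1.1  -0.35]
failed_blank 0.61 [301.0, 60.5, 343.6, 229.9] ((444.199951171875, -24.881797790527344), (56.17296600341797, 229.5483856201172), 1.3896427154541016)
{'location': [324.5, 149.2], 'p': 0.61} [447.9 -21.6   0. ]
{'location': [461.8, 28.2], 'p': 0.92} [598.6 119.4  52. ]
```

View pics/w1.png

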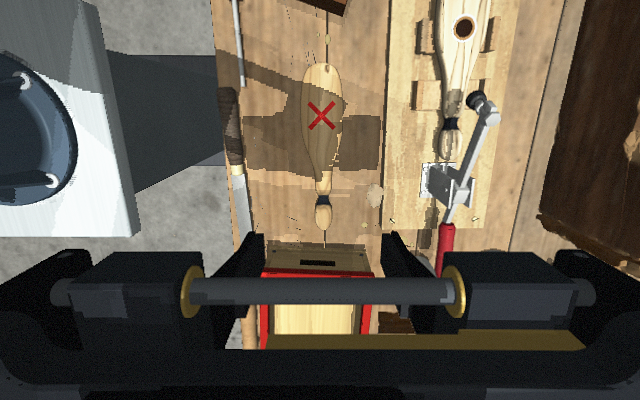

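The wrist view shows the cross at (322,116) and the waist at about (323,170), centred between the fingers. The measured size, 56 x 229 mm, fits the blank. Next I descend and grip.

Emit:
carry_out(targets=[{"delta_pos": [-0.003, -0.005, -0.15], "delta_rot": [0, 0, 0], "jaw": 70}, {"delta_pos": [0, 0, -0.16], "delta_rot": [0, 0, 0.01], "jaw": 70}, {"delta_pos": [0, 0, -0.16], "delta_rot": [0, 0, 0.01], "jaw": 70}, {"delta_pos": [0, 0, -0.16], "delta_rot": [0, 0, 0], "jaw": 70}, {"delta_pos": [0, 0, -0.14], "delta_rot": [0, 0, 0], "jaw": 70}, {"delta_pos": [0, 0, -0.1], "delta_rot": [0, 0, 0], "jaw": 70}, {"delta_pos": [0, 0, -0.07], "delta_rot": [0, 0, 0], "jaw": 70}, {"delta_pos": [0, 0, 0], "delta_rot": [0, 0, 0], "jaw": 70}, {"delta_pos": [0, 0, 0], "delta_rot": [0, 0, 0], "jaw": 20}, {"delta_pos": [0, 0, 0], "delta_rot": [0, 0, 0], "jaw": 20}, {"delta_pos": [0, 0, 0], "delta_rot": [0, 0, 0], "jaw": 20}, {"delta_pos": [0, 0, 0], "delta_rot": [0, 0, 0], "jaw": 20}, {"delta_pos": [0, 0, 0], "delta_rot": [0, 0, 0], "jaw": 20}, {"delta_pos": [0, 0, 0], "delta_rot": [0, 0, 0], "jaw": 20}])

```text
t: 5.02
tool_pos: [444.4, -42.1, 6.9]
orientation: [3.14, 0.001, 1.59]
contact_force: [-0.6, 0.2, -0.3]
gripper_width: 37.8
grip_force: 0.0
```

Emit:
carry_out(targets=[{"delta_pos": [0, 0, 0], "delta_rot": [0, 0, 0], "jaw": 20}, {"delta_pos": [0, 0, 0], "delta_rot": [0, 0, 0], "jaw": 20}, {"delta_pos": [0, 0, 0.06], "delta_rot": [0, 0, 0], "jaw": 20}, {"delta_pos": [0, 0, 0.14], "delta_rot": [0, 0, 0], "jaw": 20}, {"delta_pos": [0, 0, 0.14], "delta_rot": [0, 0, 0], "jaw": 20}, {"delta_pos": [0, 0, 0.14], "delta_rot": [0, 0, 0], "jaw": 20}, {"delta_pos": [0, 0, 0.12], "delta_rot": [0, 0, 0], "jaw": 20}])

```text
t: 5.6
tool_pos: [443.7, -41.7, 158.1]
orientation: [3.141, 0.0, 1.59]
contact_force: [0.6, 0.4, -0.7]
gripper_width: 19.7
grip_force: 0.0
```

```bash
python3 - <<'E'
from h import *
st(); im=eyes.snapshot("wrist"); cv2.imwrite("pics/w2.png",im)
rect("wrist","failed_blank",11)
eyes.snapshot("top");rect("top","failed_blank",11)
E
```

```text
t 5.6 tcp [443.7 -41.7 158.1] rpy [3.141 0.    1.59 ] F [ 0.6  0.4 -0.7] w 19.7 g 0.0 j [-0.35  0.36  1.91  0.    0.87 -0.36]
failed_blank 0.89 [299.4, 49.2, 350.7, 255.5] ((449.2564697265625, -24.507179260253906), (56.778724670410156, 231.78732299804688), 0.22919587790966034)
failed_blank 0.41 [272.4, 225.8, 278.1, 237.8] ((443.2001037597656, 71.07499694824219), (46.216793060302734, 34.74967575073242), 0.24695947766304016)
```

View pics/w2.png

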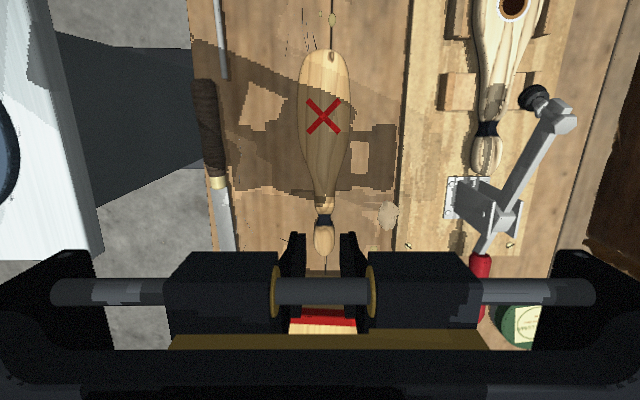

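The blank slipped out and is still lying in place, with the cross at (323,116) and the waist at about (323,190). I'll grip lower and check the grip force before lifting.

Emit:
carry_out(targets=[{"delta_pos": [0.006, 0, 0], "delta_rot": [0, 0, 0], "jaw": 70}, {"delta_pos": [0, 0.004, 0], "delta_rot": [0, 0, 0], "jaw": 70}, {"delta_pos": [0, 0, 0], "delta_rot": [0, 0, 0], "jaw": 70}, {"delta_pos": [0, 0, -0.12], "delta_rot": [0, 0, 0], "jaw": 70}, {"delta_pos": [0, 0, -0.15], "delta_rot": [0, 0, 0], "jaw": 70}, {"delta_pos": [0, 0, -0.15], "delta_rot": [0, 0, 0], "jaw": 70}, {"delta_pos": [0, 0, -0.12], "delta_rot": [0, 0, 0], "jaw": 70}, {"delta_pos": [0, 0, -0.07], "delta_rot": [0, 0, 0], "jaw": 70}, {"delta_pos": [0, 0, -0.012], "delta_rot": [0, 0, 0], "jaw": 70}, {"delta_pos": [0, 0, 0], "delta_rot": [0, 0, 0], "jaw": 0}, {"delta_pos": [0, 0, 0], "delta_rot": [0, 0, 0], "jaw": 0}, {"delta_pos": [0, 0, 0], "delta_rot": [0, 0, 0], "jaw": 0}, {"delta_pos": [0, 0, 0], "delta_rot": [0, 0, 0], "jaw": 0}, {"delta_pos": [0, 0, 0], "delta_rot": [0, 0, 0], "jaw": 0}, {"delta_pos": [0, 0, 0], "delta_rot": [0, 0, 0], "jaw": 0}, {"delta_pos": [0, 0, 0], "delta_rot": [0, 0, 0], "jaw": 0}, {"delta_pos": [0, 0, 0], "delta_rot": [0, 0, 0], "jaw": 0}, {"delta_pos": [0, 0, 0], "delta_rot": [0, 0, 0], "jaw": 0}])

```text
t: 7.3
tool_pos: [445.5, -41.0, 0.8]
orientation: [3.141, 0.0, 1.59]
contact_force: [-0.1, -0.4, -0.3]
gripper_width: 17.9
grip_force: 0.0
```

```bash
python3 - <<'E'
from h import *
st(); im=eyes.snapshot("wrist"); s=eyes.snapshot("scene"); print(proj("wrist",[445.5,-41,0]),proj("scene",[445.5,-41,0]))
s=cv2.resize(s[190:270,290:440],(640,341),interpolation=3)
cv2.imwrite("pics/w3.png",cv2.resize(np.vstack([im[:, :],s]),(500,579)))
rect("wrist","failed_blank",11)
E
```

```text
t 7.3 tcp [445.5 -41.    0.8] rpy [3.141 0.    1.59 ] F [-0.1 -0.4 -0.3] w 17.9 g 0.0 j [-0.34  0.68  2.02 -0.    0.44 -0.36]
[321.5 232.7] [338.2 232.8]
failed_blank 0.97 [272.1, 0.1, 373.1, 334.6] ((443.45001220703125, 12.0), (58.699981689453125, 160.1999969482422), -0.0)
```

View pics/w3.png

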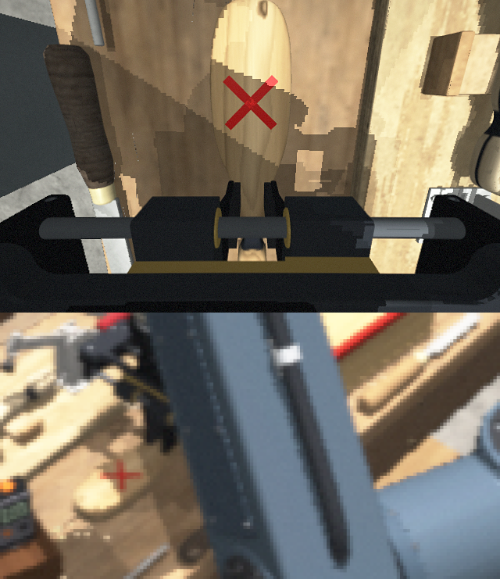

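```bash
python3 - <<'E'
from h import *
im=cv2.imread("pics/w2.png"); 
st(); im=eyes.snapshot("wrist")
cv2.imwrite("pics/w4.png",cv2.resize(im[170:350,220:430],(690,591),interpolation=3))
m=trace("wrist","failed_blank")[0]["region"]
for r in range(100,330,15):
    c=np.where(m[r])[0]
    if len(c): a,b=at("wrist",(c[0],r),11),at("wrist",(c[-1],r),11); print(r,c[0],c[-1],a,b,(a-b)[0])
E
```

```text
t 7.45 tcp [445.4 -40.9   0.5] rpy [-3.142 -0.     1.59 ] F [ 1.2 -1.1 -0.9] w 6.3 g 0.0 j [-0.34  0.68  2.02  0.    0.44 -0.36]
100 268 372 [414.3  43.7  11. ] [471.8  44.8  11. ] -57.5
115 268 373 [414.   35.7  11. ] [473.   36.8  11. ] -59.0
130 270 373 [414.8  27.4  11. ] [473.6  28.6  11. ] -58.80000000000001
145 271 371 [415.1  18.9  11. ] [473.   20.1  11. ] -57.89999999999998
160 273 370 [416.   10.2  11. ] [473.   11.3  11. ] -57.0
175 274 367 [416.3   1.1  11. ] [471.9   2.2  11. ] -55.599999999999966
190 278 364 [418.5  -8.2  11. ] [470.6  -7.1  11. ] -52.10000000000002
205 284 360 [421.9 -17.7  11. ] [468.8 -16.8  11. ] -46.900000000000034
220 291 353 [426.1 -27.6  11. ] [465.  -26.8  11. ] -38.89999999999998
235 296 349 [429.2 -37.8  11. ] [462.9 -37.2  11. ] -33.69999999999999
250 318 327 [443.4 -48.2  11. ] [449.2 -48.1  11. ] -5.800000000000011
265 318 327 [443.5 -59.2  11. ] [449.5 -59.   11. ] -6.0
310 315 330 [442.  -94.4  11. ] [452.4 -94.2  11. ] -10.399999999999977
325 305 341 [ 435.1 -107.1   11. ] [ 460.5 -106.6   11. ] -25.399999999999977
```

View pics/w4.png

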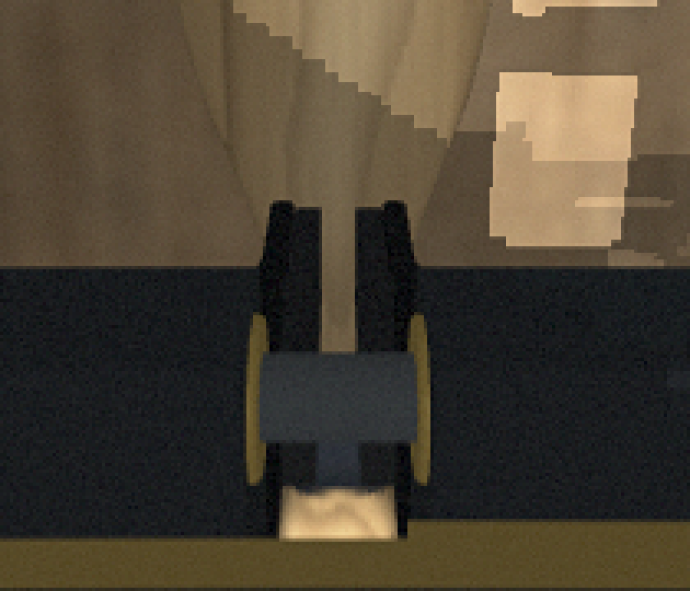

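```bash
python3 - <<'E'
from h import *
st()
for z in(0,11,22,35):
  for y in (-31.5,-41,-50.5): a=proj("wrist",[445.5,y,z]); b=proj("wrist",[455.5,y,z]); print(z,y,a,round(b[0]-a[0],1))
k=np.array(eyes.get_calibration("wrist")["extrinsics"]); print((-k[:3,:3].T@k[:3,3]).round(1), k.round(3))
E
```

```text
t 7.55 tcp [445.3 -40.9   0.5] rpy [-3.141 -0.     1.59 ] F [-0.2  0.2 -0. ] w 1.7 g 0.0 j [-0.34  0.68  2.02 -0.    0.44 -0.36]
0 -31.5 [321.8 219.7] 15.0
0 -41 [321.6 232.8] 14.7
0 -50.5 [321.3 245.5] 14.6
11 -31.5 [321.8 226.3] 15.8
11 -41 [321.5 240. ] 15.6
11 -50.5 [321.2 253.3] 15.4
22 -31.5 [321.8 233.6] 16.7
22 -41 [321.5 248. ] 16.5
22 -50.5 [321.2 261.9] 16.2
35 -31.5 [321.7 243.5] 18.1
35 -41 [321.4 258.8] 17.7
35 -50.5 [321.1 273.5] 17.4
[444.3  43.5 185.2] [[ 1.00000e+00  2.00000e-02  1.00000e-03 -4.45196e+02]
 [-1.90000e-02  9.53000e-01 -3.03000e-01  2.29370e+01]
 [-7.00000e-03  3.02000e-01  9.53000e-01 -1.86752e+02]
 [ 0.00000e+00  0.00000e+00  0.00000e+00  1.00000e+00]]
```

The fingers have closed with no force. In the wrist view the visible fingertips, at row ~232, lie about 20 mm above the nominal TCP. The fingers therefore closed above the blank's top. I'll open them and descend gently while watching the force.

Emit:
carry_out(targets=[{"delta_pos": [0, 0, 0], "delta_rot": [0, 0, 0], "jaw": 70}, {"delta_pos": [0, 0, 0], "delta_rot": [0, 0, 0], "jaw": 70}, {"delta_pos": [0, 0, 0], "delta_rot": [0, 0, 0], "jaw": 70}, {"delta_pos": [0, 0, 0], "delta_rot": [0, 0, 0], "jaw": 70}, {"delta_pos": [0, 0, 0], "delta_rot": [0, 0, 0], "jaw": 70}, {"delta_pos": [0, 0, 0], "delta_rot": [0, 0, 0], "jaw": 70}, {"delta_pos": [0, 0, 0], "delta_rot": [0, 0, 0], "jaw": 70}, {"delta_pos": [0, 0, 0], "delta_rot": [0, 0, 0], "jaw": 70}, {"delta_pos": [0, 0, 0], "delta_rot": [0, 0, 0], "jaw": 70}, {"delta_pos": [0, 0, 0], "delta_rot": [0, 0, 0], "jaw": 70}, {"delta_pos": [0, 0, 0], "delta_rot": [0, 0, 0], "jaw": 70}, {"delta_pos": [0, 0, -0.008], "delta_rot": [0, 0, 0], "jaw": 70}, {"delta_pos": [0, 0, -0.008], "delta_rot": [0, 0, 0], "jaw": 70}, {"delta_pos": [0, 0, 0], "delta_rot": [0, 0, 0], "jaw": 70}])

```text
t: 8.72
tool_pos: [445.1, -40.9, -3.8]
orientation: [-3.141, -0.0, 1.59]
contact_force: [-0.5, 0.4, 0.6]
gripper_width: 69.7
grip_force: 0.0
```

Emit:
carry_out(targets=[{"delta_pos": [0, 0, -0.016], "delta_rot": [0, 0, 0], "jaw": 70}, {"delta_pos": [0, 0, -0.016], "delta_rot": [0, 0, 0], "jaw": 70}, {"delta_pos": [0, 0, 0], "delta_rot": [0, 0, 0], "jaw": 70}])

```text
t: 8.97
tool_pos: [445.0, -40.8, -12.2]
orientation: [-3.14, -0.0, 1.59]
contact_force: [0.4, 1.5, 0.3]
gripper_width: 70.1
grip_force: 0.0
```

Emit:
carry_out(targets=[{"delta_pos": [0, 0, -0.008], "delta_rot": [0, 0, 0], "jaw": 70}, {"delta_pos": [0, 0, 0], "delta_rot": [0, 0, 0], "jaw": 30}, {"delta_pos": [0, 0, 0], "delta_rot": [0, 0, 0], "jaw": 0}, {"delta_pos": [0, 0, 0], "delta_rot": [0, 0, 0], "jaw": 0}, {"delta_pos": [0, 0, 0], "delta_rot": [0, 0, 0], "jaw": 0}, {"delta_pos": [0, 0, 0], "delta_rot": [0, 0, 0], "jaw": 0}, {"delta_pos": [0, 0, 0], "delta_rot": [0, 0, 0], "jaw": 0}, {"delta_pos": [0, 0, 0], "delta_rot": [0, 0, 0], "jaw": 0}, {"delta_pos": [0, 0, 0], "delta_rot": [0, 0, 0], "jaw": 0}, {"delta_pos": [0, 0, 0], "delta_rot": [0, 0, 0], "jaw": 0}])

```text
t: 9.8
tool_pos: [445.5, -40.9, -13.4]
orientation: [3.141, 0.0, 1.59]
contact_force: [0.5, 0.6, 1.5]
gripper_width: 34.1
grip_force: 29.6
```

Now it is gripped, at 34 mm with 29.6 N. I'll use an effective tip offset of about +19 mm from here on. Next I lift and carry it to the crate.

Emit:
carry_out(targets=[{"delta_pos": [0, 0, 0.04], "delta_rot": [0, 0, 0], "jaw": 0}, {"delta_pos": [0, 0, 0.1], "delta_rot": [0, 0, 0], "jaw": 0}, {"delta_pos": [0, 0, 0.14], "delta_rot": [0, 0, 0], "jaw": 0}, {"delta_pos": [0, 0, 0.14], "delta_rot": [0, 0, 0], "jaw": 0}, {"delta_pos": [0, 0, 0.12], "delta_rot": [0, 0, 0], "jaw": 0}, {"delta_pos": [-0.006, -0.1, 0], "delta_rot": [0, 0, -0.012], "jaw": 0}, {"delta_pos": [-0.006, -0.13, 0], "delta_rot": [0, 0, -0.012], "jaw": 0}, {"delta_pos": [-0.006, -0.14, 0], "delta_rot": [0, 0, -0.012], "jaw": 0}, {"delta_pos": [-0.006, -0.14, 0], "delta_rot": [0, 0, -0.012], "jaw": 0}, {"delta_pos": [-0.006, -0.14, 0], "delta_rot": [0, 0, -0.012], "jaw": 0}, {"delta_pos": [-0.006, -0.14, 0], "delta_rot": [0, 0, -0.01], "jaw": 0}, {"delta_pos": [-0.006, -0.14, 0], "delta_rot": [0, 0, 0], "jaw": 0}, {"delta_pos": [-0.006, -0.14, 0], "delta_rot": [0, 0, 0], "jaw": 0}, {"delta_pos": [0, -0.1, 0], "delta_rot": [0, 0, 0], "jaw": 0}, {"delta_pos": [0, -0.02, 0], "delta_rot": [0, 0, 0], "jaw": 0}, {"delta_pos": [0, 0, 0], "delta_rot": [0, 0, 0], "jaw": 0}])

```text
t: 11.13
tool_pos: [433.0, -340.2, 121.2]
orientation: [3.141, 0.0, 1.532]
contact_force: [-1.4, -0.1, -1.0]
gripper_width: 34.0
grip_force: 29.6
```

```bash
python3 - <<'E'
from h import *
st(); im=eyes.snapshot("wrist"); cv2.imwrite("pics/w5.png",im)
rect("wrist","reject_crate",80)
E
```

```text
t 11.13 tcp [ 433.  -340.2  121.2] rpy [3.141 0.    1.532] F [-1.4 -0.1 -1. ] w 34.0 g 29.6 j [-0.87  0.54  1.7  -0.    0.91 -0.83]
reject_crate none
```

View pics/w5.png

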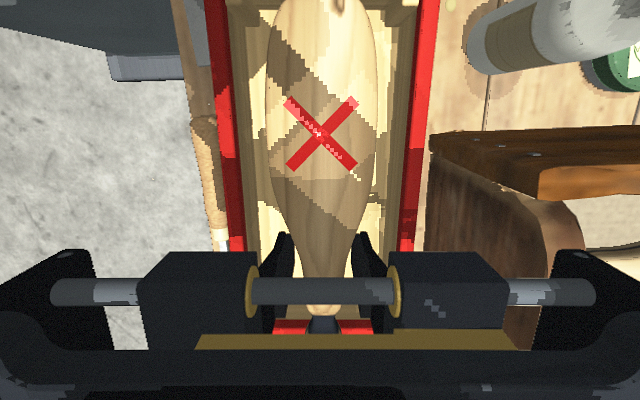

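```bash
python3 - <<'E'
from h import *
P=lambda x,y:(160+x*.35,140+y*.35)
print(tri((430,134),P(606,184),"wrist","top"), tri((430,146),P(606,184),"wrist","top"))
for z in (0,60,100,140): print(z,at("wrist",(430,134),z),at("top",P(606,184),z),at("wrist",(640,185),z))
E
```

```text
(array([ 545.8, -294.9,   -4.6]), 14.9) (array([ 547.2, -301.8,   -9.7]), 2.6)
0 [ 542.8 -287.     0. ] [ 546.5 -301.7    0. ] [ 763.4 -347.9    0. ]
60 [ 521.9 -280.3   60. ] [ 542.6 -292.7   60. ] [ 699.3 -329.3   60. ]
100 [ 508.  -275.8  100. ] [ 540.  -286.7  100. ] [ 656.5 -316.8  100. ]
140 [ 494.1 -271.4  140. ] [ 537.4 -280.7  140. ] [ 613.7 -304.4  140. ]
```

The cross is at (320,135) and the blank lies between the red rails at columns 240 and 415. The tray edge at x≈540 clears the gripper body. I'll lower and release.

Emit:
carry_out(targets=[{"delta_pos": [-0.012, 0, -0.1], "delta_rot": [0, 0, 0], "jaw": 0}, {"delta_pos": [0, 0.01, -0.12], "delta_rot": [0, 0, 0], "jaw": 0}, {"delta_pos": [0, 0, -0.12], "delta_rot": [0, 0, 0], "jaw": 0}, {"delta_pos": [0, 0, -0.06], "delta_rot": [0, 0, 0], "jaw": 0}, {"delta_pos": [0, 0, -0.02], "delta_rot": [0, 0, 0], "jaw": 0}, {"delta_pos": [0, 0, -0.012], "delta_rot": [0, 0, 0], "jaw": 0}, {"delta_pos": [0, 0, 0], "delta_rot": [0, 0, 0], "jaw": 0}])

```text
t: 11.82
tool_pos: [430.6, -334.8, 13.6]
orientation: [-3.141, -0.001, 1.536]
contact_force: [0.2, -0.8, -2.0]
gripper_width: 34.2
grip_force: 29.6
```

Emit:
carry_out(targets=[{"delta_pos": [0, 0, -0.008], "delta_rot": [0, 0, 0], "jaw": 0}, {"delta_pos": [0, 0, -0.008], "delta_rot": [0, 0, 0], "jaw": 0}])

```text
t: 11.98
tool_pos: [431.3, -336.5, 10.8]
orientation: [3.14, 0.002, 1.535]
contact_force: [0.0, -0.6, -1.2]
gripper_width: 34.1
grip_force: 29.6
```

Emit:
carry_out(targets=[{"delta_pos": [0, 0, 0], "delta_rot": [0, 0, 0], "jaw": 60}, {"delta_pos": [0, 0, 0], "delta_rot": [0, 0, 0], "jaw": 60}, {"delta_pos": [0, 0, 0], "delta_rot": [0, 0, 0], "jaw": 60}, {"delta_pos": [0, 0, 0], "delta_rot": [0, 0, 0], "jaw": 60}, {"delta_pos": [0, 0, 0], "delta_rot": [0, 0, 0], "jaw": 60}, {"delta_pos": [0, 0, 0.12], "delta_rot": [0, 0, 0], "jaw": 60}, {"delta_pos": [0, 0, 0.16], "delta_rot": [0, 0, 0], "jaw": 60}, {"delta_pos": [0, 0, 0.16], "delta_rot": [0, 0, 0], "jaw": 60}, {"delta_pos": [0, 0.02, 0.16], "delta_rot": [0, 0, 0], "jaw": 60}, {"delta_pos": [0, 0.06, 0.14], "delta_rot": [0, 0, 0], "jaw": 60}, {"delta_pos": [0, 0.13, 0.08], "delta_rot": [0, 0, 0], "jaw": 40}, {"delta_pos": [0, 0.16, 0], "delta_rot": [0, 0, 0], "jaw": 30}, {"delta_pos": [0.02, 0.16, 0], "delta_rot": [0, 0, 0.01], "jaw": 20}, {"delta_pos": [0.02, 0.16, 0], "delta_rot": [0, 0, 0.01], "jaw": 0}, {"delta_pos": [0.08, 0.13, 0], "delta_rot": [0, 0, 0.01], "jaw": 0}, {"delta_pos": [0.1, 0.12, 0], "delta_rot": [0, 0, 0.01], "jaw": 0}, {"delta_pos": [0.12, 0.1, 0], "delta_rot": [0, 0, 0.01], "jaw": 0}, {"delta_pos": [0.13, 0.06, 0], "delta_rot": [0, 0, 0], "jaw": 0}, {"delta_pos": [0.05, 0, 0], "delta_rot": [0, 0, 0], "jaw": 0}, {"delta_pos": [0, 0, 0], "delta_rot": [0, 0, 0], "jaw": 0}])

```text
t: 13.65
tool_pos: [563.6, -60.0, 214.6]
orientation: [3.138, 0.001, 1.577]
contact_force: [0.5, -0.0, 0.1]
gripper_width: 3.8
grip_force: 0.0
```

```bash
python3 - <<'E'
from h import *
st(); im=eyes.snapshot("wrist"); 
for n,z in(("clamp_head",120),("fill_spot",52),("toggle_jig",0),("test_blank",30)):
    for r in tip_of("wrist",n): print(n,round(r["p"],2),np.round(r["location"]), at("wrist",r["location"],z))
t=eyes.snapshot("top"); 
v=np.vstack([cv2.resize(im,(560,350)),cv2.resize(t[180:270,260:440],(480,240),interpolation=3)[:, :480].copy() if 0 else cv2.resize(t[195:265,300:440],(560,250),interpolation=3)])
cv2.imwrite("pics/w6.png",v)
E
```

```text
t 13.65 tcp [563.6 -60.  214.6] rpy [3.138e+00 1.000e-03 1.577e+00] F [ 0.5 -0.   0.1] w 3.8 g 0.0 j [-0.3   0.43  1.57  0.    1.14 -0.31]
clamp_head 0.75 [371.  93.] [602.6  31.1 120. ]
clamp_head 0.52 [352. 114.] [586.5  12.8 120. ]
toggle_jig 0.89 [354. 113.] [599.    9.4   0. ]
test_blank 0.87 [360.  41.] [600.8  87.2  30. ]
```

View pics/w6.png

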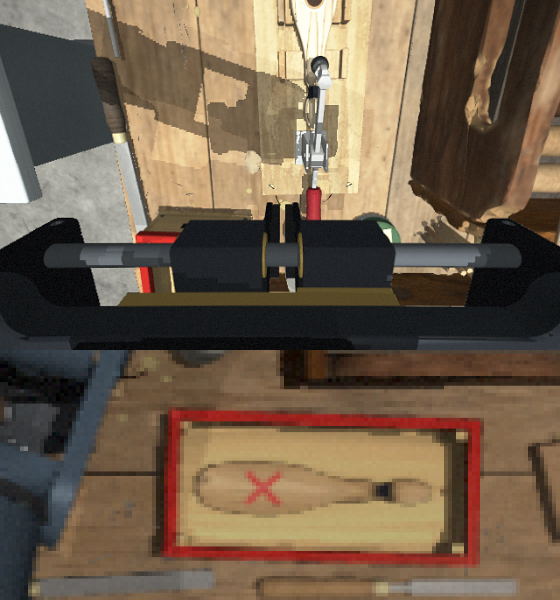

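The failed blank is lying flat in the crate (lower inset, cross at (262,488)). In the wrist view the clamp head is at (371,93), which gives about (601,30,134) at a lever angle of ~0.4. Next I approach above it with the fingers shut.

Emit:
carry_out(targets=[{"delta_pos": [0.05, 0.12, 0], "delta_rot": [0, 0, 0], "jaw": 0}, {"delta_pos": [0.05, 0.12, 0], "delta_rot": [0, 0, 0], "jaw": 0}, {"delta_pos": [0.05, 0.12, 0], "delta_rot": [0, 0, 0], "jaw": 0}, {"delta_pos": [0, 0.01, -0.12], "delta_rot": [0, 0, 0], "jaw": 0}, {"delta_pos": [0, 0, -0.12], "delta_rot": [0, 0, 0], "jaw": 0}, {"delta_pos": [0, 0, -0.06], "delta_rot": [0, 0, 0], "jaw": 0}, {"delta_pos": [0, 0, 0], "delta_rot": [0, 0, 0], "jaw": 0}])

```text
t: 14.53
tool_pos: [594.0, 31.6, 135.9]
orientation: [-3.133, -0.001, 1.573]
contact_force: [-1.0, 0.0, -0.6]
gripper_width: 0.3
grip_force: 0.0
```

```bash
python3 - <<'E'
from h import *
st(); im=eyes.snapshot("wrist"); cv2.imwrite("pics/w7.png",im)
for n,z in(("clamp_head",134),("fill_spot",52),("toggle_jig",0),("test_blank",30)):
    for r in tip_of("wrist",n): print(n,round(r["p"],2),np.round(r["location"]), at("wrist",r["location"],z))
E
```

```text
t 14.53 tcp [594.   31.6 135.9] rpy [-3.133e+00 -1.000e-03  1.573e+00] F [-1.   0.  -0.6] w 0.3 g 0.0 j [-0.13  0.57  1.57 -0.    1.01 -0.14]
clamp_head 0.65 [334. 237.] [605.9  25.2 134. ]
fill_spot 0.81 [327.  94.] [602.8 121.7  52. ]
toggle_jig 0.77 [331. 198.] [610.   10.6   0. ]
toggle_jig 0.73 [327.  91.] [605.  125.5   0. ]
test_blank 0.75 [332. 131.] [609.3  88.2  30. ]
```

View pics/w7.png

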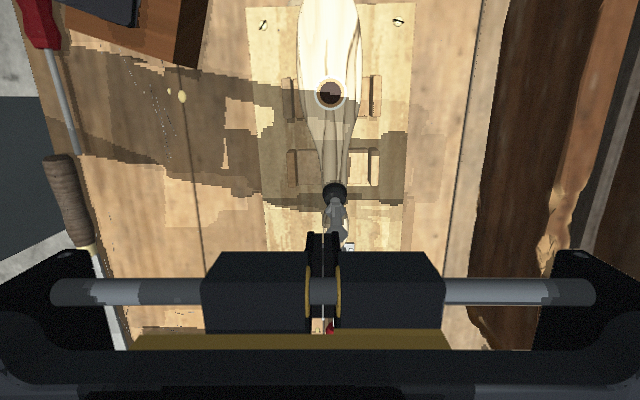

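The pad is at (334,192), the silver head is at about (337,220), and the fingers are at column 322. I'll shift x by +8 mm and push down along the arc.

Emit:
carry_out(targets=[{"delta_pos": [0.032, 0, 0], "delta_rot": [0, 0, 0], "jaw": 0}, {"delta_pos": [0, 0, -0.03], "delta_rot": [0, 0, 0], "jaw": 0}, {"delta_pos": [0, 0, -0.03], "delta_rot": [0, 0, 0], "jaw": 0}, {"delta_pos": [0, 0.004, -0.02], "delta_rot": [0, 0, 0], "jaw": 0}, {"delta_pos": [0, 0.006, -0.02], "delta_rot": [0, 0, 0], "jaw": 0}, {"delta_pos": [0, 0.006, -0.02], "delta_rot": [0, 0, 0], "jaw": 0}])

```text
t: 15.28
tool_pos: [605.6, 37.0, 109.4]
orientation: [-3.141, -0.002, 1.573]
contact_force: [-1.3, 3.7, 5.7]
gripper_width: 0.0
grip_force: 2.6
```

Emit:
carry_out(targets=[{"delta_pos": [-0.008, 0.004, -0.02], "delta_rot": [0, 0, 0], "jaw": 0}, {"delta_pos": [0, 0.005, -0.02], "delta_rot": [0, 0, 0], "jaw": 0}, {"delta_pos": [0, 0.004, -0.02], "delta_rot": [0, 0, 0], "jaw": 0}, {"delta_pos": [0, 0, -0.012], "delta_rot": [0, 0, 0], "jaw": 0}, {"delta_pos": [0, 0, 0], "delta_rot": [0, 0, 0], "jaw": 0}])

```text
t: 15.7
tool_pos: [603.4, 38.9, 90.6]
orientation: [-3.14, 0.0, 1.575]
contact_force: [-0.1, 1.0, 1.0]
gripper_width: 0.6
grip_force: 0.4
```

Emit:
carry_out(targets=[{"delta_pos": [0, 0.004, -0.016], "delta_rot": [0, 0, 0], "jaw": 0}, {"delta_pos": [0, 0.002, -0.016], "delta_rot": [0, 0, 0], "jaw": 0}, {"delta_pos": [0, 0, -0.012], "delta_rot": [0, 0, 0], "jaw": 0}, {"delta_pos": [0, 0, 0], "delta_rot": [0, 0, 0], "jaw": 0}])

```text
t: 16.03
tool_pos: [603.4, 40.1, 79.6]
orientation: [-3.14, 0.0, 1.574]
contact_force: [0.1, 1.1, 0.6]
gripper_width: 0.4
grip_force: 0.0
```

Emit:
carry_out(targets=[{"delta_pos": [0, 0, -0.008], "delta_rot": [0, 0, 0], "jaw": 0}, {"delta_pos": [0, 0, -0.008], "delta_rot": [0, 0, 0], "jaw": 0}, {"delta_pos": [0, 0, -0.008], "delta_rot": [0, 0, 0], "jaw": 0}])

```text
t: 16.28
tool_pos: [603.6, 40.4, 75.5]
orientation: [-3.141, -0.0, 1.574]
contact_force: [-5.7, 2.5, 22.2]
gripper_width: 0.3
grip_force: 11.0
```

Emit:
carry_out(targets=[{"delta_pos": [0, 0, 0], "delta_rot": [0, 0, 0], "jaw": 0}, {"delta_pos": [0, 0, 0.06], "delta_rot": [0, 0, 0], "jaw": 0}, {"delta_pos": [0, 0, 0.14], "delta_rot": [0, 0, 0], "jaw": 0}, {"delta_pos": [0, 0, 0.16], "delta_rot": [0, 0, 0], "jaw": 20}, {"delta_pos": [0, 0, 0.16], "delta_rot": [0, 0, 0], "jaw": 40}, {"delta_pos": [-0.13, 0.04, 0.06], "delta_rot": [0, 0, 0], "jaw": 60}, {"delta_pos": [-0.13, 0.04, 0.04], "delta_rot": [0, 0, 0], "jaw": 75}, {"delta_pos": [-0.13, 0.04, 0.03], "delta_rot": [0, 0, 0], "jaw": 75}, {"delta_pos": [-0.13, 0.04, 0], "delta_rot": [0, 0, 0], "jaw": 75}, {"delta_pos": [-0.13, 0.04, 0], "delta_rot": [0, 0, 0], "jaw": 75}, {"delta_pos": [0, 0, 0], "delta_rot": [0, 0, 0], "jaw": 75}, {"delta_pos": [0, 0, 0], "delta_rot": [0, 0, 0], "jaw": 75}])

```text
t: 17.28
tool_pos: [439.6, 90.4, 237.0]
orientation: [-3.141, 0.001, 1.575]
contact_force: [0.1, 0.2, 1.2]
gripper_width: 52.8
grip_force: 0.0
```

```bash
python3 - <<'E'
from h import *
st(); im=eyes.snapshot("wrist"); s=eyes.snapshot("scene")
cv2.imwrite("pics/w8.png",np.hstack([cv2.resize(im[:260],(480,195)),np.zeros((195,10,3),np.uint8)]) if 0 else np.vstack([im[:280],cv2.resize(s[180:280,230:380],(640,320)[:2],interpolation=3)]))
for n,z in(("tester",14),("fill_spot",52),("clamp_head",96),("holder",0)):
    for r in tip_of("wrist",n): print(n,round(r["p"],2),np.round(r["location"]), at("wrist",r["location"],z))
rect("wrist","tester",122);rect("wrist","holder",50)
for n in ("clamp_head","fill_spot"):
    print([(r["p"],r["location"]) for r in tip_of("scene",n)])
print("pred", proj("scene",[601,40.5,96]))
E
```

```text
t 17.28 tcp [439.6  90.4 237. ] rpy [-3.141e+00  1.000e-03  1.575e+00] F [0.1 0.2 1.2] w 52.8 g 0.0 j [-0.05  0.24  1.81 -0.    1.09 -0.05]
tester 0.92 [490.  23.] [644.5 264.   14. ]
tester 0.8 [322.  86.] [443.1 193.   14. ]
fill_spot 0.87 [451. 143.] [601.8 126.3  52. ]
clamp_head 0.76 [462. 218.] [607.3  44.8  96. ]
holder 0.95 [326.  83.] [448.1 196.9   0. ]
tester 0.76 [478.0, 2.7, 611.9, 43.3] ((634.6795043945312, 241.2587890625), (31.507530212402344, 108.77562713623047), 89.45664978027344)
holder 0.57 [280.7, 37.8, 367.4, 129.1] ((442.71844482421875, 194.04296875), (75.23707580566406, 85.15599060058594), 72.342529296875)
[(0.54, [293.0, 205.2])]
[(0.65, [280.2, 226.4])]
pred [294.1 205.5]
```

View pics/w8.png

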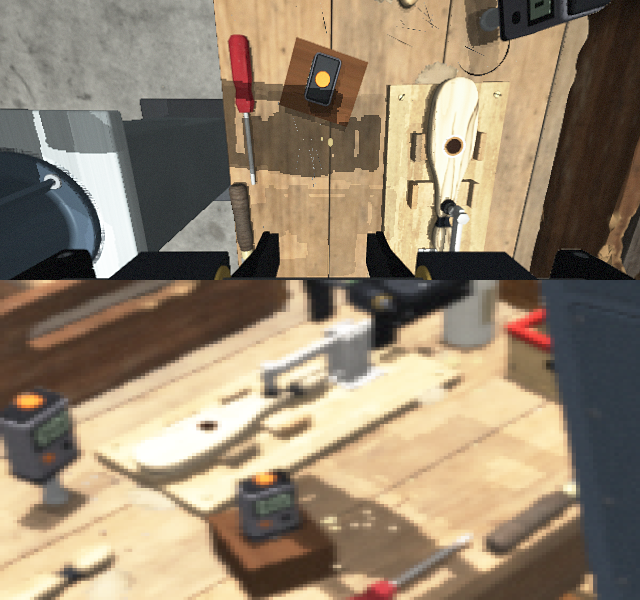

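The scene inset shows the clamp arm down on the blank; the head is at scene (293,205), where (294,205.5) is predicted for angle 0. In the wrist view the small tester in the holder is at (322,80) and the large look-alike is at top right (540,15). The tester's long side runs parallel to the holder's 75 mm side. I've used all my picture views, so from here I'll measure numerically, starting with the orange button.

```bash
cat >> h.py <<'E'
def orange(cam,im,z,near=None):
    h=cv2.cvtColor(im,cv2.COLOR_BGR2HSV); m=cv2.inRange(h,(8,150,150),(25,255,255))
    n,l,s,c=cv2.connectedComponentsWithStats(m)
    for i in np.argsort(-s[1:,4])[:4]+1:
        if s[i,4]>8: print("orange",cam,s[i].tolist(),c[i].round(1),at(cam,c[i],z))
def dark(cam,im,P,z,r=22):
    p=proj(cam,P).astype(int); g=cv2.cvtColor(im,cv2.COLOR_BGR2GRAY)[p[1]-r:p[1]+r,p[0]-r:p[0]+r]
    m=(g<75).astype(np.uint8); n,l,s,c=cv2.connectedComponentsWithStats(m)
    for i in np.argsort(-s[1:,4])[:4]+1:
        q=c[i]+p-r; print("dark",cam,s[i].tolist(),q.round(1),at(cam,q,z))
E
python3 - <<'E'
from h import *
im=eyes.snapshot("wrist"); orange("wrist",im,129); dark("wrist",im,[600,122,52],52)
t=eyes.snapshot("top"); orange("top",t,129); dark("top",t,[600,122,52],52,8)
s=eyes.snapshot("scene"); orange("scene",s,129); dark("scene",s,[600,122,52],52,8)
c=im[30:125,270:380]; g=cv2.cvtColor(c,cv2.COLOR_BGR2HSV)
m=((g[...,1]<70)&(g[...,2]<110)).astype(np.uint8); n,l,st_,cc=cv2.connectedComponentsWithStats(m)
i=1+np.argmax(st_[1:,4]); cn=max(cv2.findContours((l==i).astype(np.uint8),0,2)[0],key=len)
w=np.array([at("wrist",p[0]+[270,30],122)[:2] for p in cn],np.float32); print(st_[i],cv2.minAreaRect(w))
E
```

```text
orange wrist [313, 71, 15, 16, 191] [319.8  78.6] [439.6 194.4 129. ]
dark wrist [17, 15, 14, 14, 154] [451.7 145.6] [600.9 123.4  52. ]
dark wrist [0, 38, 2, 6, 6] [428.3 164.5] [575.   99.9  52. ]
dark wrist [0, 34, 1, 3, 3] [428. 159.] [573.8 106.8  52. ]
orange top [217, 174, 4, 4, 14] [218.5 175.3] [643.7 272.  129. ]
dark top [7, 7, 4, 4, 13] [262.5 189.2] [601.2 121.6  52. ]
dark top [12, 14, 4, 2, 4] [267.5 195.8] [576.1 102.4  52. ]
orange scene [195, 195, 16, 11, 53] [202.2 200.1] [843.4 285.3 129. ]
orange scene [234, 216, 6, 4, 23] [236.4 217.4] [667.8 253.3 129. ]
orange scene [184, 187, 8, 4, 16] [187.1 188.3] [952.8 287.1 129. ]
orange scene [324, 144, 14, 7, 16] [330.5 146.6] [ 763.8 -332.   129. ]
dark scene [8, 9, 2, 1, 2] [278.5 225. ] [598.9 124.6  52. ]
[  32   22   37   54 1088] ((439.05157470703125, 194.31088256835938), (43.618316650390625, 26.443586349487305), 73.8108901977539)
```

Emit:
carry_out(targets=[{"delta_pos": [0, 0.06, 0], "delta_rot": [0, 0, 0.1], "jaw": 75}, {"delta_pos": [0, 0.06, 0], "delta_rot": [0, 0, 0.14], "jaw": 75}, {"delta_pos": [0, 0.06, 0], "delta_rot": [0, 0, 0.14], "jaw": 75}, {"delta_pos": [0, 0.06, 0], "delta_rot": [0, 0, 0.14], "jaw": 75}, {"delta_pos": [0, 0.06, 0], "delta_rot": [0, 0, 0.14], "jaw": 75}, {"delta_pos": [0, 0.06, 0], "delta_rot": [0, 0, 0.14], "jaw": 75}, {"delta_pos": [0, 0.05, 0], "delta_rot": [0, 0, 0.14], "jaw": 75}, {"delta_pos": [0, 0, 0], "delta_rot": [0, 0, 0.14], "jaw": 75}, {"delta_pos": [0, 0, 0], "delta_rot": [0, 0, 0.14], "jaw": 75}, {"delta_pos": [0, 0, 0], "delta_rot": [0, 0, 0.14], "jaw": 75}, {"delta_pos": [0, 0, 0], "delta_rot": [0, 0, 0.14], "jaw": 75}, {"delta_pos": [0, 0, 0], "delta_rot": [0, 0, 0.14], "jaw": 75}, {"delta_pos": [0, 0, 0], "delta_rot": [0, 0, 0], "jaw": 75}, {"delta_pos": [0, 0, 0], "delta_rot": [0, 0, 0], "jaw": 75}])

```text
t: 19.1
tool_pos: [441.4, 192.9, 237.0]
orientation: [3.142, 0.0, 2.859]
contact_force: [0.3, -0.3, -0.8]
gripper_width: 75.1
grip_force: 0.0
```

```bash
python3 - <<'E'
from h import *
st(); im=eyes.snapshot("wrist"); cv2.imwrite("pics/w9.png",im); orange("wrist",im,129); dark("wrist",im,[600,122,52],52)
q=proj("wrist",[439,193,122]).astype(int); r=70; x0,y0=max(q[0]-r,0),max(q[1]-r,0)
c=im[y0:q[1]+r,x0:q[0]+r]; g=cv2.cvtColor(c,cv2.COLOR_BGR2HSV)
m=((g[...,1]<70)&(g[...,2]<110)).astype(np.uint8); n,l,st_,cc=cv2.connectedComponentsWithStats(m)
for i in 1+np.argsort(-st_[1:,4])[:3]:
    cn=max(cv2.findContours((l==i).astype(np.uint8),0,2)[0],key=len)
    w=np.array([at("wrist",p[0]+[x0,y0],122)[:2] for p in cn],np.float32); print(st_[i],cv2.minAreaRect(w))
E
```

```text
t 19.1 tcp [441.4 192.9 237. ] rpy [3.142 0.    2.859] F [ 0.3 -0.3 -0.8] w 75.1 g 0.0 j [ 0.18  0.29  1.74  0.    1.12 -1.11]
dark wrist [0, 0, 44, 44, 1231] [302.9 289.8] [602.5 118.2  52. ]
dark wrist [6, 5, 1, 1, 1] [288. 270.] [565.6 107.8  52. ]
dark wrist [3, 6, 1, 1, 1] [285. 271.] [565.9 103.2  52. ]
[ 52  47  42  35 891] ((433.2623596191406, 196.3300018310547), (42.8840446472168, 36.132781982421875), 73.76993560791016)
[  0 121  11  19 120] ((484.47869873046875, 103.7801742553711), (10.9395751953125, 22.66446304321289), 69.58159637451172)
[135 121   5  14  29] ((522.2279663085938, 245.09152221679688), (4.064623832702637, 15.771444320678711), 72.30908966064453)
```

```bash
python3 - <<'E'
from h import *
im=cv2.imread("pics/w9.png"); q=proj("wrist",[439,194,129]); h=cv2.cvtColor(im,cv2.COLOR_BGR2HSV)
m=cv2.inRange(h,(5,120,60),(28,255,255)); k=np.zeros_like(m); x,y=q.astype(int); k[y-14:y+14,x-14:x+14]=1
h0=h[y-3:y+4,x-3:x+4].reshape(-1,3); print(q,h0.mean(0))
n,l,s,c=cv2.connectedComponentsWithStats(m*k)
for i in range(1,n):
    if s[i,4]>10: print(s[i],c[i],at("wrist",c[i],129))
st()
E
```

```text
[321.9 184.9] [ 12.93877551 211.10204082 114.12244898]
[316 179  14  13 141] [322.43262411 185.27659574] [439.6 194.4 129. ]
[307 195  28   3  79] [320.41772152 196.06329114] [450.1 189.2 129. ]
t 19.15 tcp [441.4 192.9 237. ] rpy [ 3.142 -0.     2.86 ] F [1.2 1.  0.7] w 74.9 g 0.0 j [ 0.18  0.29  1.74  0.    1.12 -1.11]
```

Emit:
carry_out(targets=[{"delta_pos": [-0.008, 0.006, -0.06], "delta_rot": [0, 0, 0], "jaw": 75}, {"delta_pos": [0, 0, -0.12], "delta_rot": [0, 0, 0], "jaw": 75}, {"delta_pos": [0, 0, -0.14], "delta_rot": [0, 0, 0], "jaw": 75}, {"delta_pos": [0, 0, -0.14], "delta_rot": [0, 0, 0], "jaw": 75}, {"delta_pos": [0, 0, -0.1], "delta_rot": [0, 0, 0], "jaw": 75}, {"delta_pos": [0, 0, -0.06], "delta_rot": [0, 0, 0], "jaw": 75}, {"delta_pos": [0, 0, -0.04], "delta_rot": [0, 0, 0], "jaw": 75}, {"delta_pos": [0, 0, 0], "delta_rot": [0, 0, 0], "jaw": 75}, {"delta_pos": [0, 0, 0], "delta_rot": [0, 0, 0], "jaw": 75}])

```text
t: 19.9
tool_pos: [439.3, 194.3, 71.7]
orientation: [-3.141, -0.001, 2.861]
contact_force: [0.0, -0.7, -0.6]
gripper_width: 74.9
grip_force: 0.0
```

Exactly aligned, with no contact. Close.

Emit:
carry_out(targets=[{"delta_pos": [0, 0, 0], "delta_rot": [0, 0, 0], "jaw": 50}, {"delta_pos": [0, 0, 0], "delta_rot": [0, 0, 0], "jaw": 45}, {"delta_pos": [0, 0, 0], "delta_rot": [0, 0, 0], "jaw": 30}, {"delta_pos": [0, 0, 0], "delta_rot": [0, 0, 0], "jaw": 0}, {"delta_pos": [0, 0, 0], "delta_rot": [0, 0, 0], "jaw": 0}, {"delta_pos": [0, 0, 0], "delta_rot": [0, 0, 0], "jaw": 0}, {"delta_pos": [0, 0, 0], "delta_rot": [0, 0, 0], "jaw": 0}, {"delta_pos": [0, 0, 0], "delta_rot": [0, 0, 0], "jaw": 0}, {"delta_pos": [0, 0, 0], "delta_rot": [0, 0, 0], "jaw": 0}])

```text
t: 20.65
tool_pos: [439.5, 194.3, 72.4]
orientation: [3.142, 0.0, 2.862]
contact_force: [-1.3, -1.9, 5.4]
gripper_width: 43.5
grip_force: 30.0
```

Emit:
carry_out(targets=[{"delta_pos": [0, 0, 0.03], "delta_rot": [0, 0, 0], "jaw": 0}, {"delta_pos": [0, 0, 0.06], "delta_rot": [0, 0, 0], "jaw": 0}, {"delta_pos": [0, 0, 0.1], "delta_rot": [0, 0, 0], "jaw": 0}, {"delta_pos": [0, 0, 0.1], "delta_rot": [0, 0, 0], "jaw": 0}, {"delta_pos": [0, 0, 0.1], "delta_rot": [0, 0, 0], "jaw": 0}, {"delta_pos": [0, 0, 0.1], "delta_rot": [0, 0, 0], "jaw": 0}, {"delta_pos": [0, 0, 0], "delta_rot": [0, 0, 0], "jaw": 0}])

```text
t: 21.23
tool_pos: [442.2, 195.1, 198.8]
orientation: [3.137, 0.008, 2.862]
contact_force: [0.7, 1.0, -2.1]
gripper_width: 43.8
grip_force: 30.0
```

Emit:
carry_out(targets=[{"delta_pos": [0.03, -0.03, 0], "delta_rot": [0, 0, -0.06], "jaw": 0}, {"delta_pos": [0.05, -0.048, 0], "delta_rot": [0, 0, -0.12], "jaw": 0}, {"delta_pos": [0.052, -0.05, 0], "delta_rot": [0, 0, -0.13], "jaw": 0}, {"delta_pos": [0.052, -0.05, 0], "delta_rot": [0, 0, -0.13], "jaw": 0}, {"delta_pos": [0.052, -0.05, 0], "delta_rot": [0, 0, -0.13], "jaw": 0}, {"delta_pos": [0.052, -0.05, 0], "delta_rot": [0, 0, -0.13], "jaw": 0}, {"delta_pos": [0.052, -0.05, 0], "delta_rot": [0, 0, -0.13], "jaw": 0}, {"delta_pos": [0.052, -0.05, 0], "delta_rot": [0, 0, -0.13], "jaw": 0}, {"delta_pos": [0.052, -0.05, 0], "delta_rot": [0, 0, -0.13], "jaw": 0}, {"delta_pos": [0.052, -0.05, 0], "delta_rot": [0, 0, -0.13], "jaw": 0}, {"delta_pos": [0.052, -0.05, 0], "delta_rot": [0, 0, -0.13], "jaw": 0}, {"delta_pos": [0.052, -0.05, 0], "delta_rot": [0, 0, -0.13], "jaw": 0}, {"delta_pos": [0.04, -0.04, 0], "delta_rot": [0, 0, -0.11], "jaw": 0}, {"delta_pos": [0.02, -0.02, 0], "delta_rot": [0, 0, -0.05], "jaw": 0}, {"delta_pos": [0, 0, 0], "delta_rot": [0, 0, 0], "jaw": 0}])

```text
t: 22.48
tool_pos: [604.8, 33.5, 192.8]
orientation: [-3.14, 0.0, 1.572]
contact_force: [1.1, -0.3, -3.3]
gripper_width: 43.5
grip_force: 30.0
```

```bash
python3 - <<'E'
from h import *
st(); im=eyes.snapshot("wrist"); cv2.imwrite("pics/w10.png",im); print(proj("wrist",[601,122,52])); dark("wrist",im,[601,122,52],52,26)
for r in tip_of("wrist","fill_spot")+tip_of("wrist","tip_end"): print(r,at("wrist",r["location"],52))
for r in trace("wrist","tester")+trace("wrist","tip_end"): print(r["box"],r["p"])
E
```

```text
t 22.48 tcp [604.8  33.5 192.8] rpy [-3.14   0.     1.572] F [ 1.1 -0.3 -3.3] w 43.5 g 30.0 j [-0.13  0.51  1.49 -0.    1.14 -0.13]
[319.7  98.4]
dark wrist [16, 16, 18, 18, 239] [317.1  96.4] [598.4 123.9  52. ]
dark wrist [45, 26, 1, 3, 3] [338.  99.] [619.9 121.5  52. ]
dark wrist [0, 45, 1, 1, 1] [293. 117.] [572.9 103.3  52. ]
{'location': [317.8, 95.2], 'p': 0.94} [598.1 126.   52. ]
[280.0, 194.1, 365.6, 276.3] 0.96
```

Emit:
carry_out(targets=[{"delta_pos": [-0.026, 0.06, 0], "delta_rot": [0, 0, 0], "jaw": 0}, {"delta_pos": [0, 0.06, 0], "delta_rot": [0, 0, 0], "jaw": 0}, {"delta_pos": [0, 0, 0], "delta_rot": [0, 0, 0], "jaw": 0}, {"delta_pos": [0, 0, 0], "delta_rot": [0, 0, 0], "jaw": 0}])

```text
t: 23.07
tool_pos: [597.1, 66.3, 194.7]
orientation: [-3.141, 0.0, 1.577]
contact_force: [-0.6, -0.4, -1.5]
gripper_width: 43.6
grip_force: 30.0
```

```bash
python3 - <<'E'
from h import *
st(); im=eyes.snapshot("wrist"); cv2.imwrite("pics/w11.png",im); dark("wrist",im,[599,123.5,52],52,26)
s=manip.get_state(); print(s["tool_pos"])
b=trace("wrist","tester")[0]["region"]; r=np.where(b.any(1))[0][0]; c=np.where(b[r:r+6].any(0))[0]; print("tester top row",r,c.min(),c.max())
for dz in(-66,-58): print(dz,proj("wrist",s["tool_pos"]+[0,0,dz]))
E
```

```text
t 23.07 tcp [597.1  66.3 194.7] rpy [-3.141  0.     1.577] F [-0.6 -0.4 -1.5] w 43.6 g 30.0 j [-0.08  0.5   1.5  -0.    1.14 -0.08]
dark wrist [20, 20, 17, 17, 227] [325.  128.8] [600.7 122.3  52. ]
dark wrist [42, 0, 1, 1, 1] [339. 101.] [615.  150.6  52. ]
[597.41746398  65.6486031  194.7174274 ]
tester top row 195 313 330
-66 [321.3 201.2]
-58 [321.2 204.1]
```

Emit:
carry_out(targets=[{"delta_pos": [0.01, 0.06, 0], "delta_rot": [0, 0, 0], "jaw": 0}, {"delta_pos": [0, 0.09, 0], "delta_rot": [0, 0, 0], "jaw": 0}, {"delta_pos": [0, 0.06, 0], "delta_rot": [0, 0, 0], "jaw": 0}, {"delta_pos": [0, 0.018, 0], "delta_rot": [0, 0, 0], "jaw": 0}, {"delta_pos": [0, 0, -0.07], "delta_rot": [0, 0, 0], "jaw": 0}, {"delta_pos": [0, 0, -0.09], "delta_rot": [0, 0, 0], "jaw": 0}, {"delta_pos": [0, 0, -0.07], "delta_rot": [0, 0, 0], "jaw": 0}, {"delta_pos": [0, 0, -0.036], "delta_rot": [0, 0, 0], "jaw": 0}, {"delta_pos": [0, 0, 0], "delta_rot": [0, 0, 0], "jaw": 0}, {"delta_pos": [0, 0, 0], "delta_rot": [0, 0, 0], "jaw": 0}])

```text
t: 24.0
tool_pos: [600.5, 121.5, 128.0]
orientation: [-3.141, 0.0, 1.574]
contact_force: [0.4, -0.2, -1.8]
gripper_width: 43.7
grip_force: 30.0
```

```bash
python3 - <<'E'
from h import *
P=[];F=[]
for i in range(4):
    eyes.snapshot("wrist"); s=manip.get_state(); P.append(s["tool_pos"]);F.append(s["contact_force"])
print(np.mean(P,0).round(2),np.std(P,0).round(2),np.mean(F,0).round(2)); st()
for c in("scene","top"):
    eyes.snapshot(c)
    for r in trace(c,"tester"): print(c,r["box"],round(r["p"],2))
    print("tip",proj(c,[600,123,60]),"fill",proj(c,[600,123,52]),[(r["location"],r["p"]) for r in tip_of(c,"tip_end")+tip_of(c,"fill_spot")])
E
```

```text
[601.47 121.63 129.23] [0.13 0.07 0.26] [ 0.44  0.04 -1.89]
t 24.2 tcp [601.5 121.7 129.4] rpy [3.139 0.    1.574] F [ 1.3  0.2 -1.9] w 43.9 g 30.0 j [ 0.02  0.6   1.53 -0.    1.01  0.01]
scene [228.6, 210.9, 249.4, 249.9] 0.84
scene [390.2, 165.0, 421.7, 205.6] 0.64
scene [270.5, 198.9, 282.8, 219.7] 0.6
tip [278.5 223.1] fill [278.7 224.7] [([278.5, 227.5], 0.75), ([415.9, 177.5], 0.22)]
tip [261.8 189.3] fill [262.1 189.5] [([262.8, 187.8], 0.63), ([351.1, 160.6], 0.3)]
```

Emit:
carry_out(targets=[{"delta_pos": [-0.004, 0.005, -0.016], "delta_rot": [0, 0, 0], "jaw": 0}, {"delta_pos": [0, 0, -0.016], "delta_rot": [0, 0, 0], "jaw": 0}, {"delta_pos": [0, 0, -0.008], "delta_rot": [0, 0, 0], "jaw": 0}, {"delta_pos": [0, 0, -0.008], "delta_rot": [0, 0, 0], "jaw": 0}, {"delta_pos": [0, 0, 0], "delta_rot": [0, 0, 0], "jaw": 0}, {"delta_pos": [0, 0, 0], "delta_rot": [0, 0, 0], "jaw": 0}])

```text
t: 25.1
tool_pos: [599.1, 123.2, 116.2]
orientation: [-3.141, -0.0, 1.574]
contact_force: [-1.0, -0.4, 2.0]
gripper_width: 43.6
grip_force: 30.0
```

```bash
cat >> h.py <<'E'
def avg(n=6):
    P=[];F=[]
    for i in range(n):
        eyes.snapshot("wrist"); s=manip.get_state(); P.append(s["tool_pos"]);F.append(s["contact_force"])
    print(np.mean(P,0).round(2),np.mean(F,0).round(2),np.std(F,0).round(2)); st()
E
python3 -c "
from h import *
avg()"
```

```text
[599.15 123.15 116.26] [-1.26  0.78  2.33] [0.57 0.58 0.64]
t 25.4 tcp [599.2 123.2 116.2] rpy [-3.141 -0.     1.574] F [-1.8  0.9  2. ] w 43.9 g 30.0 j [0.02 0.61 1.54 0.   0.98 0.02]
```

Emit:
carry_out(targets=[{"delta_pos": [0, 0, -0.004], "delta_rot": [0, 0, 0], "jaw": 0}, {"delta_pos": [0, 0, -0.003], "delta_rot": [0, 0, 0], "jaw": 0}, {"delta_pos": [0, 0, 0], "delta_rot": [0, 0, 0], "jaw": 0}, {"delta_pos": [0, 0, 0], "delta_rot": [0, 0, 0], "jaw": 0}, {"delta_pos": [0, 0, 0], "delta_rot": [0, 0, 0], "jaw": 0}])

```text
t: 25.82
tool_pos: [599.2, 123.1, 114.3]
orientation: [-3.141, -0.0, 1.574]
contact_force: [-1.6, 0.0, 2.8]
gripper_width: 43.9
grip_force: 30.0
```

```bash
python3 -c "
from h import *
avg(10)
s=eyes.snapshot('scene')
for n in('clamp_head','failed_blank'): print(n,[(np.round(r['location'],1),round(r['p'],2)) for r in tip_of('scene',n)])
t=eyes.snapshot('top'); rect('top','failed_blank',15)"
```

```text
[599.21 123.11 114.28] [-2.06  0.36  2.74] [0.29 0.5  0.51]
t 26.32 tcp [599.2 123.1 114.3] rpy [-3.141 -0.     1.574] F [-2.3  0.9  2.9] w 43.6 g 30.0 j [0.02 0.62 1.55 0.   0.98 0.02]
clamp_head [(array([292.1, 204.2]), 0.46)]
failed_blank [(array([384.8, 200. ]), 0.64)]
failed_blank 0.76 [348.0, 225.8, 406.6, 243.0] ((432.7584228515625, -317.8102722167969), (233.81190490722656, 57.861141204833984), 89.8523178100586)
```

Geometry gives the tip ~3.9 mm in and the force (4.6 N) gives ~3.3 mm, so it is about half-way and steady. Handing in.

```bash
python3 -c "
from h import *
print(manip.finish_job())"
```

```text
the job is handed in; nothing more can be done
None
```

The job is handed in at about 26 s of the 64 s: the failed blank is in the reject crate, the toggle clamp is down on the test blank, and the tester is held upright on the ringed fill with its tip about half-way in (3.3–3.9 mm of 8, by force and height); the first two tries at gripping the failed blank closed above it without moving it.

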